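Remove the drain plug from the compressed-air filter

ROBOT

A 7-joint arm with a two-finger parallel gripper is mounted at the origin on the work surface. World frame = base frame: x ahead of the robot, y to its left, z up, the work surface at z = 0. Lengths are in m, angles in rad, forces in N, time in s.
With the tool pointing down it reaches from about 0.425 to 0.95 m from the base axis. Payload 4.7 kg.
Tool frame: the origin (TCP) lies on the centre line of the jaws, within the pads' length; the fingertips stand 17 mm ahead of it and the grasp point (between the pads) lies 2 mm behind it; z points along the fingers, y is the line along which they close (so a half turn about z gives the same grasp; the last joint's range is limited). The gripper opens to 87 mm and grips with 3 to 60 N. Pads are 19 mm wide; open, the fingers measure 117 mm over their backs; the gripper's body (75 mm by 190 mm) begins 51 mm behind the grasp point.
Start: joints at [-1.197, 0.469, -0.049, 1.532, 0.024, 1.141, -0.082], TCP at [0.265, 0.621, 0.24] pointing down, gripper open.
Joint ranges: [-2.59, 2.59], [-0.33, 1.99], [-1.39, 1.29], [0.1, 2.45], [-1.04, 4.18], [0.21, 1.99], [-2.66, 2.66]. Speed limits (rad/s): [2.57, 2.57, 3.14, 3.14, 3.14, 3.14, 3.14].

INTERFACE

Orientations are given as a unit quaternion [x, y, z, w].
In Python, from workcell import arm gives the robot as it stands.
- The arm moves only by the tool jog_arm, called after "Request:" as name([rows], argument=value, ...), one row to a line, values as JSON. Schema: {"type":"object","properties":{"ticks":{"type":"array","items":{"type":"array","prefixItems":[{"type":"array","items":{"type":"number"},"minItems":3,"maxItems":3},{"type":"array","items":{"type":"number"},"minItems":3,"maxItems":3}],"minItems":2,"maxItems":2},"minItems":1,"maxItems":10},"finger_gap":{"type":"number"},"force":{"type":"number"},"only":{"type":"string"},"quiet":{"type":"boolean"},"lines":{"type":"string"}},"required":["ticks"],"additionalProperties":false}. ticks is a list of rows, 1 to 10 of them, each written [[dx, dy, dz], [rx, ry, rz]]: dx, dy, dz in m, then a rotation vector rx, ry, rz in rad; each row shifts and turns the commanded pose from where the row before left it, along the tool's axes as they then stand; what a row does not reach is not made up. A row lasts 1/10 s, in which the tool goes at most 0.05 m and 0.15 rad, less where a joint would pass 70% of its speed; a pose out of reach is approached as far as the arm can. finger_gap is the finger opening in m, set as the call begins (left out keeps the last). The fingers move at their own pace and stop on an object; force is the grip in N (left out, the last holds). Time passes only in rows, so rows that do not move let the fingers close. The tool returns the time, the measured TCP pose, the force, the opening and the grip force at its end. only (a regular expression) keeps the lines of the reply that match it, lines (a string "A,B") keeps lines A to B, and quiet returns only ok. Input that does not fit is refused with a message, and nothing moves.
- arm.sense(): the state, without advancing time (a new reading comes with each control period).
- arm.snapshot(name): name is "scene" or "top" or "wrist"; returns the picture (400x640x3 uint8, blue, green, red); there is no depth.
- arm.camera_model(name): a dict with "camera_matrix" (3x3 intrinsics, pixels), "view" (4x4, takes a point from world to camera coordinates). Camera axes: x right, y down, z forward; pixel columns grow to the right and rows downward; lengths in m; the calibration is good to about 2 mm. A picture is of the moment at which its call begins: read the wrist's pose just before it. camera_model takes no time and is no camera call; for the wrist camera it gives the pose at the moment of the call.
- arm.sign_off(): hands the job in; it is judged then, once.
The state is a dict: "clock": time; "qpos": joint angles; "joint_vel": joint speeds; "joint_torque": joint torques, N m; "ee_pos": TCP position; "eef_rot": TCP orientation; "wrist_force": force on the tool from outside, world axes, zero at the start; "moment": the same for the moment, N m; "opening": finger opening in m; "grip_force": force on a finger pad.
Only numpy, scipy, OpenCV 4.12 (cv2) and the standard library are available. Lean on these libraries where they do the work, as an engineer would, in place of code of your own. Each camera call takes 0.05 s, during which the arm holds its last target. There are 200 camera calls.

TASK

Of the two compressed-air units on the workshop table, one has its front port closed by a plug with a flat paddle handle: unscrew that plug anticlockwise about a sixth of a turn, until its coarse thread lets go, draw it straight out of the port, and put it down gently in the empty steel tray (do not drop it in from a height).

Things in the scene. Friction and masses are not known exactly. Their poses are not given: they have to be found in the camera images.
- drain_plug: Brass plug, 0.22 kg. Origin: on its axis at the inner face of its 44 mm flange; x points along the axis into the port, z along the paddle. Shank 24 mm dia. to x = 33 mm, two thread lugs reaching 18 mm from the axis. Paddle 12 mm thick (y), x from -44 to -16 mm, reaching 62 mm along z: grip across its thickness, 45 mm from the axis. Pull 36 mm along -x to clear the port.
- paddle_end (a point): Middle of the paddle's outer end: 62 mm from the plug's axis, plug x = -30 mm; axes as the plug's. Facing the port, the tight paddle leans 35 deg right of upright. It turns easily anticlockwise (top goes left) by 66 deg to a stop. The thread lets go after 50 deg (paddle 15 deg left); best pull it at about 60 deg (25 deg left). Before that it is held within 5 mm of home.
- port (a point): Centre of the port in the front face of the fixed filter unit, 75 mm above the table. x points level into the unit, y to the left as you face the port, z up. The unit's front is an aluminium block 90 mm wide, 105 mm high; from 79 mm behind the face stands a housing 139 mm high. The other unit looks alike, but has a hexagon plug, which stays.
- tray: Empty open steel tray, fixed, 210 x 210 mm outside, 30 mm high, walls and floor about 5 mm thick. Origin at the centre of its underside, x and y along its sides, z up. The grey bin on the other side of the table holds fittings and is not the tray.

How it is judged:
On the way, in this order (a step that is already met when the one before it is completed fails the run):
1. the plug has been unscrewed: its paddle has gone over past upright to the left while still in the port (y of paddle_end in the frame of port above 0.004 m and distance between drain_plug and port below 0.02 m), for 0.1 s.
2. the plug has been drawn clear of the port (x of drain_plug in the frame of port below -0.034 m), for 0.1 s.
At the end, for the whole second after the job is handed in: The plug lies at rest in the tray: its origin inside the tray's walls (within 98 mm of the centre along both sides) and less than 70 mm above the table (x of drain_plug in the frame of tray between -0.098 and 0.098 m and y of drain_plug in the frame of tray between -0.098 and 0.098 m and height (world z) of drain_plug below 0.07 m and linear speed of drain_plug below 0.03 m/s); the robot touches nothing.
It fails at once if the plug is dropped or thrown (moving faster than 0.9 m/s, a fall of about 4 cm, while the gripper does not touch it) (linear speed of drain_plug above 0.9 m/s and contact force between the fingers and drain_plug below 0.05 N).
It also fails if it takes over 48 s, if anything falls off the work surface, if the arm or the gripper's body presses on something with over 40 N, if the wrist force passes 120 N, or if a joint passes its speed limit or range.

## Working session

There is one attempt and no reset: what is moved stays moved. The work goes in short steps, Python scripts to look and compute and a tool call to move; the robot and the scene stay as the last step left them, time stands still between calls to the robot, and variables do not carry over. Pictures are saved under pics/ and viewed, at most 10 in all, crops included, and the job is handed in when it is done.

```bash
ls; mkdir -p pics; python3 - <<'E'
from workcell import arm
import cv2,numpy as np
s=arm.sense();print({k:np.round(v,3) for k,v in s.items()})
for n in("scene","top"):
    cv2.imwrite(f"pics/{n}0.png",arm.snapshot(n)); m=arm.camera_model(n); print(n,np.round(m["camera_matrix"],1).tolist(),np.round(m["view"],3).tolist())
E
```

```text
pics
workcell.py
{'clock': np.float64(0.0), 'qpos': array([-1.197,  0.469, -0.049,  1.534,  0.024,  1.141, -0.082]), 'joint_vel': array([ 0.   , -0.001,  0.   ,  0.001, -0.   , -0.   ,  0.   ]), 'joint_torque': array([-0.0000e+00, -5.0800e+01, -8.1000e-02, -2.3616e+01, -6.1000e-02,
        3.8000e-02,  0.0000e+00]), 'ee_pos': array([0.264, 0.62 , 0.238]), 'eef_rot': array([ 0.2  ,  0.98 , -0.001, -0.   ]), 'wrist_force': array([ 0.046, -0.044,  0.45 ]), 'moment': array([-0.035, -0.032, -0.028]), 'grip_force': np.float64(0.0), 'opening': np.float64(0.087)}
scene [[397.6, 0.0, 321.1], [0.0, 397.6, 205.8], [0.0, 0.0, 1.0]] [[-0.158, 0.987, -0.009, 0.077], [0.83, 0.128, -0.543, -0.331], [-0.535, -0.094, -0.84, 1.263], [0.0, 0.0, 0.0, 1.0]]
top [[451.8, 0.0, 322.0], [0.0, 451.8, 200.7], [0.0, 0.0, 1.0]] [[0.016, -1.0, -0.009, 0.011], [-0.987, -0.014, -0.161, 0.472], [0.161, 0.012, -0.987, 1.091], [0.0, 0.0, 0.0, 1.0]]
```

View pics/scene0.png

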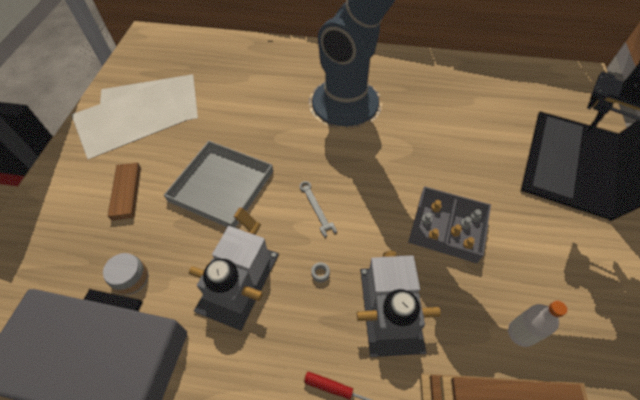

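View pics/top0.png

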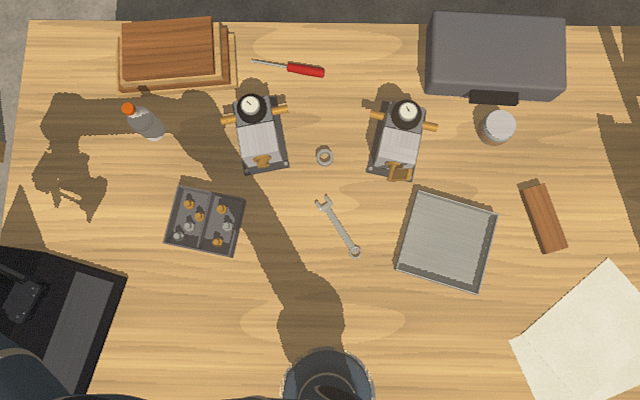

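The paddle unit is the right-hand one in the top view: paddle near px (400,172), tray centred near (447,240), hexagon unit at (260,140). The bin is at (205,218) and stays untouched.

```bash
cat > h.py <<'E'
from workcell import arm
import cv2,numpy as np
from scipy.spatial.transform import Rotation as R
def ray(m,p):
    K,V=np.array(m["camera_matrix"]),np.array(m["view"])
    d=V[:3,:3].T@np.linalg.solve(K,[p[0],p[1],1]); return -V[:3,:3].T@V[:3,3],d/np.linalg.norm(d)
def plane(m,p,z):
    c,d=ray(m,p); return c+d*(z-c[2])/d[2]
def tri(obs):
    A=np.zeros((3,3));b=np.zeros(3);rs=[ray(m,p) for m,p in obs]
    for c,d in rs: P=np.eye(3)-np.outer(d,d);A+=P;b+=P@c
    x=np.linalg.solve(A,b); return x,[np.linalg.norm((np.eye(3)-np.outer(d,d))@(x-c)) for c,d in rs]
def proj(m,x):
    K,V=np.array(m["camera_matrix"]),np.array(m["view"]); q=K@(V[:3,:3]@np.array(x)+V[:3,3]); return q[:2]/q[2]
E
python3 - <<'E'
from h import *
t=arm.camera_model("top"); s=arm.camera_model("scene")
for p in [(400,172),(376,127),(425,130)]: print(p,plane(t,p,.1).round(3))
for p in [(415,186),(497,214),(479,293),(394,268)]: print("tray",p,plane(t,p,.03).round(3))
w=arm.camera_model("wrist"); print(np.array(w["camera_matrix"]).round(1).tolist())
S=arm.sense();T=R.from_quat(S["eef_rot"]).as_matrix();V=np.array(w["view"])
print(T.round(3)); c=-V[:3,:3].T@V[:3,3]; print("cam in tool",(T.T@(c-S["ee_pos"])).round(3), (T.T@V[:3,:3].T).round(3))
E
```

Request:
jog_arm([
  [[-0.032,-0.031,0],[0,0,0]],
  [[-0.032,-0.031,0],[0,0,0]],
  [[-0.032,-0.031,0],[0,0,0]],
  [[-0.032,-0.031,0],[0,0,0]],
  [[-0.032,-0.031,0],[0,0,0]],
  [[-0.032,-0.031,0],[0,0,0]],
  [[-0.032,-0.031,0],[0,0,0]],
  [[-0.032,-0.031,0],[0,0,0]],
  [[-0.032,-0.031,0],[0,0,0]],
])

```text
clock: 1.0
ee_pos: [0.4204, 0.2495, 0.2394]
eef_rot: [0.2, 0.98, -0.0, -0.0]
wrist_force: [0.0, 0.2, 0.6]
opening: 0.0868
grip_force: 0.0
```

Request:
jog_arm([
  [[-0.022,-0.041,0],[0,0,0]],
  [[-0.022,-0.041,0],[0,0,0]],
  [[-0.022,-0.041,0],[0,0,0]],
  [[-0.022,-0.041,0],[0,0,0]],
  [[-0.022,-0.041,0],[0,0,0]],
  [[-0.022,-0.041,0],[0,0,0]],
  [[-0.022,-0.041,0],[0,0,0]],
  [[-0.022,-0.041,0],[0,0,0]],
  [[0,0,0],[0,0,-0.115]],
  [[0,0,0],[0,0,-0.115]],
])

```text
clock: 2.0
ee_pos: [0.453, -0.121, 0.2392]
eef_rot: [0.086, 0.996, -0.0, -0.0]
wrist_force: [-1.2, 0.3, -0.5]
opening: 0.0875
grip_force: 0.0
```

```bash
cat > snap.py <<'E'
import sys,pickle
from h import *
n=sys.argv[1]; m=arm.camera_model("wrist"); im=arm.snapshot("wrist")
cv2.imwrite(f"pics/{n}.png",im); pickle.dump(m,open(f"pics/{n}.pkl","wb"))
E
python3 snap.py w1
```

Request:
jog_arm([
  [[0,-0.04,0],[0,0,0]],
  [[0,-0.04,0],[0,0,0]],
  [[0,0,0],[0,0,0]],
])

```text
clock: 2.35
ee_pos: [0.438, -0.2032, 0.2397]
eef_rot: [0.091, 0.996, -0.001, 0.0]
wrist_force: [-0.7, 0.6, 0.3]
opening: 0.0871
grip_force: 0.0
```

```bash
python3 snap.py w2
```

```text
(no output)
```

View pics/w1.png

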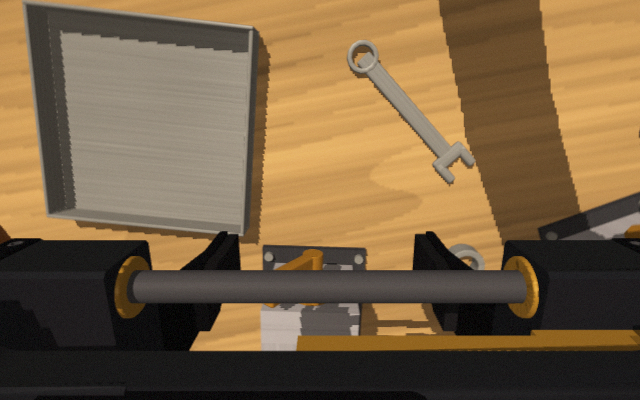

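View pics/w2.png

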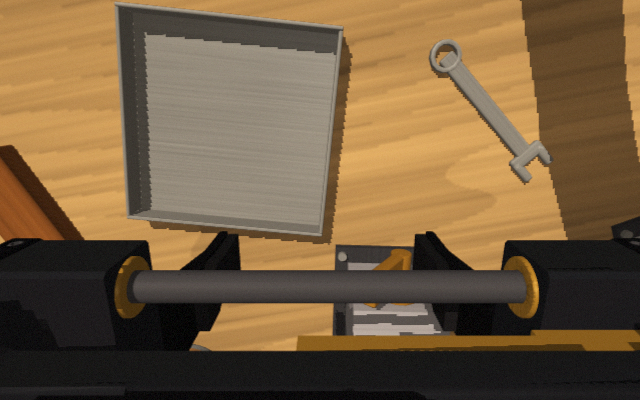

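w1/w2: tray rim corners in w1 are (26,3),(256,28),(243,235),(48,217), in w2 (116,4),(343,29),(322,236),(129,216). The paddle at w1 (300,265) is half hidden by the gripper, so I move over the unit so the port falls in the upper image.

Request:
jog_arm([
  [[-0.04,0,-0.02],[0,0,0]],
  [[-0.04,0,-0.02],[0,0,0]],
  [[-0.03,0.01,0],[0,0,0]],
  [[0,0,0],[0,0,0]],
])

```text
clock: 2.8
ee_pos: [0.5542, -0.2035, 0.279]
eef_rot: [0.084, 0.996, 0.0, 0.001]
wrist_force: [-0.9, 0.9, -0.6]
opening: 0.0871
grip_force: 0.0
```

```bash
python3 snap.py w3
```

Request:
jog_arm([
  [[0,0.04,0],[0,0,0]],
  [[0,0.04,0],[0,0,0]],
  [[0,0,0],[0,0,0]],
])

```text
clock: 3.15
ee_pos: [0.5637, -0.1205, 0.2786]
eef_rot: [0.081, 0.997, 0.002, -0.001]
wrist_force: [0.2, 0.9, -0.9]
opening: 0.087
grip_force: 0.0
```

```bash
python3 snap.py w4
python3 - <<'E'
from h import *
import pickle
L=lambda n:pickle.load(open(f"pics/{n}.pkl","rb"))
a,b=L("w1"),L("w2")
for p,q in zip([(26,3),(256,28),(243,235),(48,217)],[(116,4),(343,29),(322,236),(129,216)]):
    x,e=tri([(a,p),(b,q)]);print(x.round(4),np.round(e,4))
A,B=[cv2.imread(f"pics/w{i}.png")[:230,100:540] for i in(3,4)]
cv2.imwrite("pics/c34.png",np.vstack([A,B]))
E
```

```text
[ 0.25   -0.3657  0.0261] [0.0009 0.0009]
[ 0.3065 -0.1638  0.0196] [0.0002 0.0002]
[ 0.5051 -0.2212  0.0322] [0.0003 0.0003]
[ 0.4478 -0.4182  0.0329] [0.0017 0.0017]
```

View pics/c34.png

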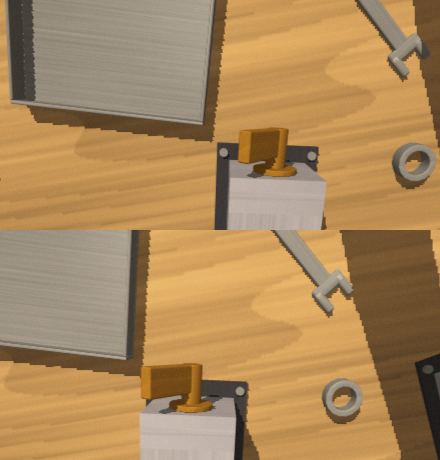

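Tray centre is about (0.377,-0.292), yaw -16°, rim near 0.03. The crops show the paddle at w3 (365,147) and w4 (270,150) full-frame, with the block's top front edge just behind it; now enlarge these.

```bash
python3 - <<'E'
import cv2,numpy as np
A=cv2.imread("pics/w3.png")[115:235,310:435];B=cv2.imread("pics/w4.png")[125:245,230:355]
cv2.imwrite("pics/z34.png",cv2.resize(np.hstack([A,B]),None,fx=3.2,fy=3.2,interpolation=cv2.INTER_CUBIC))
E
```

```text
(no output)
```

View pics/z34.png

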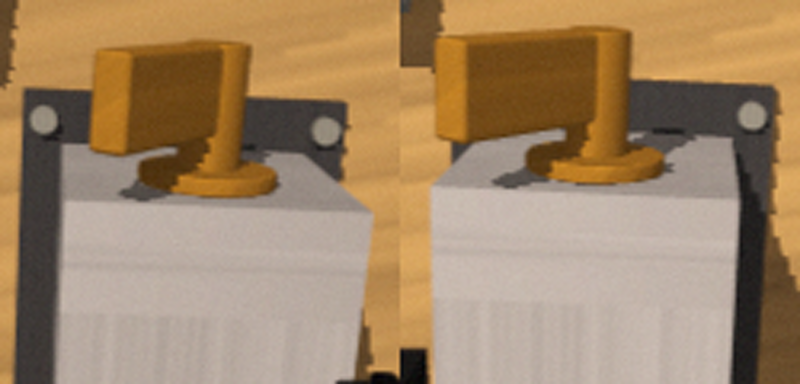

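Enlarged: paddle end face is the quad (97,50),(134,52),(128,152),(92,148) left and (437,38),(468,40),(466,138),(435,135) right; block top front corners are (62,200),(372,213) and (433,186),(740,197).

```bash
python3 - <<'E'
from h import *
import pickle
L=lambda n:pickle.load(open(f"pics/{n}.pkl","rb"))
a,b=L("w3"),L("w4")
l=lambda u,v:(310+u/3.2,115+v/3.2); r=lambda u,v:(230+(u-400)/3.2,125+v/3.2)
P=[((62,200),(433,186)),((372,213),(740,197)),((97,50),(437,38)),((134,52),(468,40)),((128,152),(466,138)),((92,148),(435,135)),((44,120),None),((326,131),(752,116)),((138,172),(526,156)),((277,182),(664,166))]
X=[]
for p,q in P:
    if q is None: X.append(None);continue
    x,e=tri([(a,l(*p)),(b,r(*q))]);X.append(x);print(p,x.round(4),np.round(e,4))
e=X[1]-X[0]; print("width",np.linalg.norm(e),"yaw port x deg",np.degrees(np.arctan2(-e[0],e[1])))
print("mid",(X[0]+X[1])/2)
E=sum(X[2:6])/4;print("paddle end",E)
# same edge corners cast on plane z=.105
for m,f,i in((a,l,0),(b,r,1)):
    c=[plane(m,f(*P[k][i]),.105) for k in(0,1)];d=c[1]-c[0];print(np.round(c,4).tolist(),np.linalg.norm(d),np.degrees(np.arctan2(-d[0],d[1])))
E
```

```text
(62, 200) [ 0.5539 -0.2008  0.1   ] [0.0002 0.0002]
(372, 213) [ 0.5716 -0.112   0.1034] [0.0003 0.0003]
(97, 50) [ 0.5104 -0.1844  0.1221] [0.0002 0.0002]
(134, 52) [ 0.5119 -0.1751  0.1278] [0.0001 0.0001]
(128, 152) [ 0.5369 -0.1806  0.1307] [0.0001 0.0001]
(92, 148) [ 0.5353 -0.1898  0.1259] [0.0001 0.0001]
(326, 131) [ 0.5641 -0.1036  0.0132] [0.0003 0.0003]
(138, 172) [ 0.5541 -0.1765  0.0765] [0.0001 0.0001]
(277, 182) [ 0.564  -0.1342  0.0782] [0.0001 0.0001]
width 0.09060196395073854 yaw port x deg -11.2645625268853
mid [ 0.56276875 -0.15641719  0.10169918]
paddle end [ 0.52365237 -0.18248863  0.12663386]
[[0.5526, -0.2006, 0.105], [0.5715, -0.1124, 0.105]] 0.09020378823170166 -12.049117848362142
[[0.5531, -0.1994, 0.105], [0.5709, -0.112, 0.105]] 0.08925006543108589 -11.500181301189436
```

```bash
cat > tgt.py <<'E'
import sys
from h import *
yaw=np.radians(-11.6);px=np.array([np.cos(yaw),np.sin(yaw),0]);py=np.array([-px[1],px[0],0]);Z=np.array([0,0,1.])
port=np.array([.562,-.1555,.075])
def delta(pos,M):
    S=arm.sense();T=R.from_quat(S["eef_rot"]).as_matrix()
    print("err tool",(T.T@(pos-S["ee_pos"])).round(4),"rot",R.from_matrix(T.T@M).as_rotvec().round(4))
def pose(lean,r,ax=-.03):  # lean>0 right, deg
    l=np.radians(lean);u=np.cos(l)*Z-np.sin(l)*py
    return port+ax*px+r*u, np.column_stack([-px,np.cross(u,px),-u])
if __name__=="__main__": delta(*pose(*map(float,sys.argv[1:])))
E
python3 tgt.py 35 .12
```

```text
err tool [ 0.028  -0.099   0.1054] rot [-0.6091 -0.0131  0.0339]
```

Request:
jog_arm([
  [[0.014,-0.033,0],[0,0,0.034]],
  [[0.014,-0.033,0],[0,0,0]],
  [[0,-0.033,0.035],[0,0,0]],
  [[0,0,0.035],[-0.1,0,0]],
  [[0,0.003,0.035],[-0.1,0,0]],
  [[0,0,0],[-0.1,0,0]],
  [[0,0,0],[-0.1,0,0]],
  [[0,0,0],[-0.1,0,0]],
  [[0,0,0],[-0.109,0,0]],
  [[0,0,0],[0,0,0]],
])

```text
clock: 4.2
ee_pos: [0.5153, -0.2175, 0.1731]
eef_rot: [0.103, 0.949, 0.298, 0.03]
wrist_force: [0.0, 0.1, -0.2]
opening: 0.0874
grip_force: 0.0
```

```bash
python3 tgt.py 35 .12;python3 tgt.py 35 .043
```

```text
err tool [-0.0033  0.0012  0.0005] rot [-0.003   0.003  -0.0125]
err tool [-0.003   0.0014  0.0775] rot [-0.003   0.003  -0.0125]
```

Request:
jog_arm([
  [[-0.001,0.0005,0.025],[0,0,0]],
  [[-0.001,0.0005,0.025],[0,0,-0.012]],
  [[-0.001,0.0004,0.020],[0,0,0]],
  [[0,0,0.008],[0,0,0]],
  [[0,0,0],[0,0,0]],
], finger_gap=0.05)

```text
clock: 4.7
ee_pos: [0.53, -0.1682, 0.1116]
eef_rot: [0.092, 0.95, 0.298, 0.032]
wrist_force: [0.2, -0.7, -0.7]
opening: 0.0554
grip_force: 0.0
```

```bash
python3 tgt.py 35 .043; python3 snap.py w5; python3 - <<'E'
from h import *
for n in("scene","top"): cv2.imwrite(f"pics/{n}5.png",arm.snapshot(n))
a=cv2.resize(cv2.imread("pics/scene5.png")[190:320,150:310],None,fx=2.5,fy=2.5)
b=cv2.resize(cv2.imread("pics/top5.png")[90:220,320:480],None,fx=2.5,fy=2.5)
cv2.imwrite("pics/v5.png",np.hstack([a,b]))
E
```

```text
err tool [ 0.0013 -0.0055 -0.0022] rot [-0.0022  0.0001  0.0092]
```

View pics/w5.png

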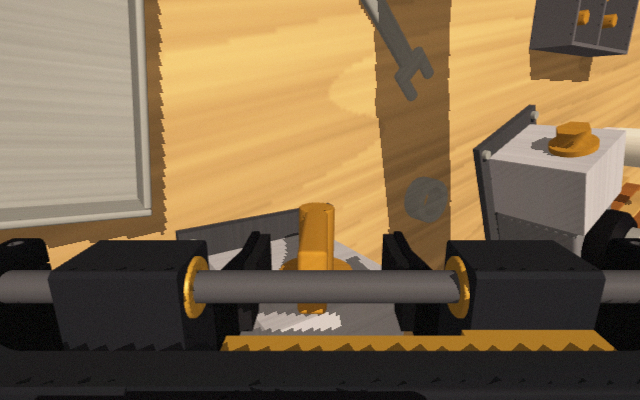

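The fingers straddle the paddle (paddle at column 316, finger middle about 321), a couple of mm off to -y. Correct this and close.

Request:
jog_arm([
  [[0.001,-0.003,-0.001],[0,0,0]],
  [[0,0,0],[0,0,0]],
])

```text
clock: 5.05
ee_pos: [0.5288, -0.1738, 0.1113]
eef_rot: [0.093, 0.95, 0.297, 0.033]
wrist_force: [0.3, -0.0, 0.3]
opening: 0.0501
grip_force: 0.0
```

```bash
python3 tgt.py 35 .043
```

```text
err tool [ 0.0012 -0.0007  0.0009] rot [-0.0031  0.0041  0.0076]
```

Request:
jog_arm([
  [[0,0,0],[0,0,0]],
  [[0,0,0],[0,0,0]],
  [[0,0,0],[0,0,0]],
  [[0,0,0],[0,0,0]],
  [[0,0,0],[0,0,0]],
], finger_gap=0, force=25)

```text
clock: 5.55
ee_pos: [0.5289, -0.1724, 0.1109]
eef_rot: [0.093, 0.949, 0.298, 0.033]
wrist_force: [-0.2, -0.3, -0.2]
opening: 0.0178
grip_force: 0.0
```

```bash
python3 tgt.py 35 .043
```

```text
err tool [ 0.001  -0.0016 -0.0003] rot [-0.0017  0.0023  0.0084]
```

Request:
jog_arm([
  [[0,0,0],[0,0,0]],
  [[0,0,0],[0,0,0]],
  [[0,0,0],[0,0,0]],
  [[0,0,0],[0,0,0]],
])

```text
clock: 5.95
ee_pos: [0.5288, -0.173, 0.1106]
eef_rot: [0.093, 0.95, 0.298, 0.033]
wrist_force: [0.5, -2.2, -1.7]
opening: 0.0117
grip_force: 24.8
```

```bash
python3 tgt.py 35 .043
```

```text
err tool [ 0.001  -0.001  -0.0002] rot [-0.0028  0.0028  0.0078]
```

Gripped at 11.7 mm with low wrist load. Turn half way, check, then the rest.

Request:
jog_arm([
  [[0,0.0038,0.0002],[0.087,0,0]],
  [[0,0.0038,0.0002],[0.087,0,0]],
  [[0,0.0038,0.0002],[0.087,0,0]],
  [[0,0.0038,0.0002],[0.087,0,0]],
  [[0,0.0038,0.0002],[0.087,0,0]],
  [[0,0.0038,0.0002],[0.087,0,0]],
  [[0,0,0],[0,0,0]],
])

```text
clock: 6.65
ee_pos: [0.5327, -0.1515, 0.1184]
eef_rot: [0.096, 0.995, 0.04, 0.007]
wrist_force: [0.5, -7.5, -4.8]
opening: 0.0117
grip_force: 25.0
```

```bash
python3 tgt.py 5 .043
```

```text
err tool [ 0.0005 -0.0018  0.0004] rot [-0.0053  0.0059  0.0102]
```

Request:
jog_arm([
  [[0,0.0036,0.0002],[0.087,0,0]],
  [[0,0.0036,0.0002],[0.087,0,0]],
  [[0,0.0036,0.0002],[0.087,0,0]],
  [[0,0.0036,0.0002],[0.087,0,0]],
  [[0,0.0036,0.0002],[0.087,0,0]],
  [[0,0.0036,0.0002],[0.087,0,0]],
  [[0,0,0],[0,0,0]],
  [[0,0,0],[0,0,0]],
])

```text
clock: 7.45
ee_pos: [0.536, -0.1309, 0.1141]
eef_rot: [0.097, 0.972, -0.215, -0.02]
wrist_force: [-1.7, -1.7, -0.7]
opening: 0.0116
grip_force: 24.8
```

```bash
python3 tgt.py -25 .043
```

```text
err tool [-0.0004 -0.0005  0.0004] rot [0.0015 0.0053 0.0026]
```

Request:
jog_arm([
  [[0.01,0,0],[0,0,0]],
  [[0.01,0,0],[0,0,0]],
  [[0.01,0,0],[0,0,0]],
  [[0,0,0],[0,0,0]],
])

```text
clock: 7.85
ee_pos: [0.5053, -0.1242, 0.1138]
eef_rot: [0.097, 0.972, -0.214, -0.019]
wrist_force: [-1.5, 0.4, -0.9]
opening: 0.0121
grip_force: 24.9
```

```bash
python3 tgt.py -25 .043 -.06
```

```text
err tool [-0.0018 -0.0011  0.0003] rot [0.0032 0.0055 0.0027]
```

Request:
jog_arm([
  [[0.01,0,0],[0,0,0]],
  [[0.01,0,0],[0,0,0]],
  [[0.01,0,0],[0,0,0]],
  [[0,0,0],[0,0,0]],
])

```text
clock: 8.25
ee_pos: [0.4764, -0.1187, 0.1137]
eef_rot: [0.097, 0.972, -0.215, -0.019]
wrist_force: [0.8, 0.3, -3.2]
opening: 0.0116
grip_force: 25.0
```

```bash
python3 tgt.py -25 .043 -.09
```

```text
err tool [-0.0013 -0.0007  0.    ] rot [0.0017 0.0064 0.0028]
```

```bash
cat > place.py <<'E'
import sys
from tgt import *
c=np.array([.377,-.292,0]); O=c+.02*px-.012*py+float(sys.argv[1])*Z
_,M=pose(-25,0); u=-M[:,2]; p=O-.03*px+.043*u
S=arm.sense();print("world err",(p-S["ee_pos"]).round(4),"r",np.hypot(*p[:2]).round(3)); delta(p,M)
E
python3 place.py .075; python3 place.py .032
```

```text
world err [-0.1079 -0.1652  0.0003] r 0.465
err tool [ 0.0734 -0.1664  0.0766] rot [0.0017 0.0064 0.0028]
world err [-0.1079 -0.1652 -0.0427] r 0.465
err tool [ 0.0736 -0.1483  0.1156] rot [0.0017 0.0064 0.0028]
```

Request:
jog_arm([
  [[0.0245,0,0],[0,0,0]],
  [[0.0245,0,0],[0,0,0]],
  [[0.0245,0,0],[0,0,0]],
  [[0,-0.033,0.0153],[0,0,0]],
  [[0,-0.033,0.0153],[0,0,0]],
  [[0,-0.033,0.0153],[0,0,0]],
  [[0,-0.033,0.0153],[0,0,0]],
  [[0,-0.033,0.0153],[0,0,0]],
  [[0,0,0],[0,0,0]],
  [[0,0,0],[0,0,0]],
])

```text
clock: 9.25
ee_pos: [0.3703, -0.284, 0.1139]
eef_rot: [0.098, 0.971, -0.215, -0.018]
wrist_force: [0.3, 0.7, -2.1]
opening: 0.012
grip_force: 25.0
```

```bash
python3 place.py .037; python3 snap.py w6; python3 - <<'E'
from h import *
for n in("scene","top"): cv2.imwrite(f"pics/{n}6.png",arm.snapshot(n))
a=cv2.resize(cv2.imread("pics/scene6.png")[110:270,130:290],None,fx=2.5,fy=2.5)
b=cv2.resize(cv2.imread("pics/w6.png"),(400,250))
cv2.imwrite("pics/v6.png",np.hstack([a,cv2.copyMakeBorder(b,0,150,0,0,0)]))
E
```

```text
world err [-0.0019  0.0001 -0.0379] r 0.465
err tool [0.0021 0.0157 0.0345] rot [ 0.0013  0.008  -0.0006]
```

View pics/v6.png

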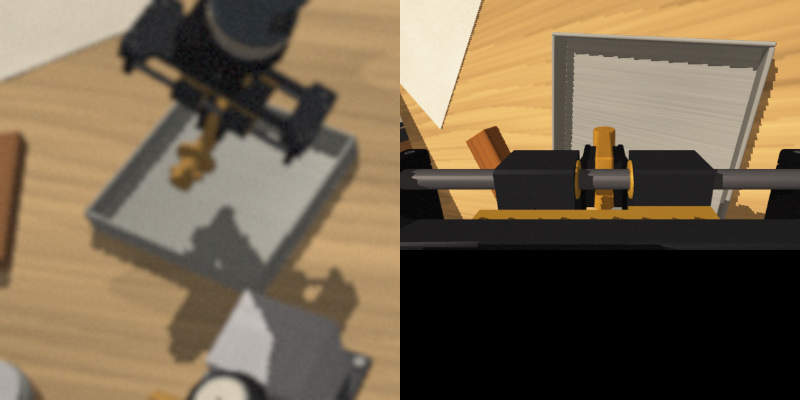

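The plug is held over the tray (scene crop, about (190,165)), clear of the walls. Lower it vertically until it touches.

Request:
jog_arm([
  [[0,0.0041,0.0091],[0,0,0]],
  [[0,0.0041,0.0091],[0,0,0]],
  [[0,0.0041,0.0091],[0,0,0]],
  [[0,0.0033,0.0073],[0,0,0]],
  [[0,0,0],[0,0,0]],
  [[0,0,0],[0,0,0]],
])

```text
clock: 10.0
ee_pos: [0.3706, -0.2838, 0.0755]
eef_rot: [0.097, 0.972, -0.215, -0.018]
wrist_force: [-0.3, 0.3, -1.8]
opening: 0.0115
grip_force: 25.0
```

Request:
jog_arm([
  [[0,0.0012,0.0027],[0,0,0]],
  [[0,0.0012,0.0027],[0,0,0]],
  [[0,0,0],[0,0,0]],
])

```text
clock: 10.3
ee_pos: [0.3708, -0.2837, 0.0697]
eef_rot: [0.097, 0.972, -0.215, -0.018]
wrist_force: [-0.1, 0.9, -2.8]
opening: 0.0121
grip_force: 25.0
```

Request:
jog_arm([
  [[0,0.0008,0.0018],[0,0,0]],
  [[0,0,0],[0,0,0]],
])

```text
clock: 10.5
ee_pos: [0.3709, -0.2837, 0.0678]
eef_rot: [0.097, 0.972, -0.215, -0.018]
wrist_force: [-0.3, 0.4, -2.8]
opening: 0.0118
grip_force: 25.0
```

```bash
python3 place.py .027
```

```text
world err [-0.0024 -0.0002 -0.0018] r 0.465
err tool [0.0024 0.0001 0.0019] rot [0.0014 0.0085 0.0022]
```

Request:
jog_arm([
  [[0,0.0006,0.0014],[0,0,0]],
  [[0,0,0],[0,0,0]],
])

```text
clock: 10.7
ee_pos: [0.3709, -0.2838, 0.0662]
eef_rot: [0.097, 0.972, -0.215, -0.018]
wrist_force: [0.3, -0.1, -2.3]
opening: 0.0116
grip_force: 25.0
```

Request:
jog_arm([
  [[0,0.0006,0.0014],[0,0,0]],
  [[0,0,0],[0,0,0]],
])

```text
clock: 10.9
ee_pos: [0.3706, -0.2841, 0.0653]
eef_rot: [0.097, 0.972, -0.215, -0.018]
wrist_force: [-2.3, 4.4, 9.4]
opening: 0.0118
grip_force: 25.0
```

Touching (force +9 N up). Open gently, then withdraw.

Request:
jog_arm([
  [[0,0,0],[0,0,0]],
  [[0,0,0],[0,0,0]],
  [[0,0,0],[0,0,0]],
  [[0,0,0],[0,0,0]],
], finger_gap=0.03)

```text
clock: 11.3
ee_pos: [0.371, -0.2839, 0.0648]
eef_rot: [0.097, 0.972, -0.215, -0.018]
wrist_force: [-0.0, 0.1, -0.6]
opening: 0.029
grip_force: 0.1
```

Request:
jog_arm([
  [[0,0,0],[0,0,0]],
  [[0,0,0],[0,0,0]],
  [[0,0,0],[0,0,0]],
  [[0,0,0],[0,0,0]],
], finger_gap=0.06)

```text
clock: 11.7
ee_pos: [0.3709, -0.2838, 0.0648]
eef_rot: [0.097, 0.972, -0.215, -0.018]
wrist_force: [0.2, 0.2, 0.1]
opening: 0.0538
grip_force: 0.1
```

Request:
jog_arm([
  [[0,0,-0.01],[0,0,0]],
  [[0,0,-0.01],[0,0,0]],
  [[0,0,-0.01],[0,0,0]],
  [[0,0,-0.01],[0,0,0]],
  [[0,0,-0.02],[0,0,0]],
  [[0,0,-0.04],[0,0,0]],
  [[0,0,-0.04],[0,0,0]],
  [[0,0,0],[0,0,0]],
  [[0,0,0],[0,0,0]],
])

```text
clock: 12.6
ee_pos: [0.3823, -0.2248, 0.1923]
eef_rot: [0.096, 0.972, -0.214, -0.017]
wrist_force: [-0.2, 0.5, -0.3]
opening: 0.0602
grip_force: 0.0
```

```bash
python3 - <<'E'
from h import *
print(arm.sense()["ee_pos"],arm.sense()["wrist_force"])
I=[arm.snapshot(n) for n in("scene","top")]
cv2.imwrite("pics/v7.png",np.hstack([cv2.resize(I[0][110:270,130:290],None,fx=2.5,fy=2.5),cv2.resize(I[1][160:320,370:530],None,fx=2.5,fy=2.5)]))
cv2.imwrite("pics/top7.png",I[1])
E
```

```text
[ 0.38234686 -0.22478653  0.19232472] [-0.20621482  0.46881129 -0.32876006]
```

View pics/v7.png

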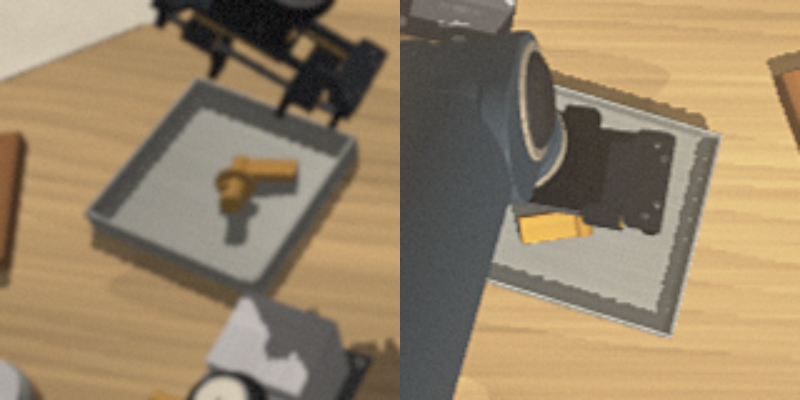

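The plug lies in the middle of the tray (scene crop, flange near (235,180)) and the gripper is clear above it. I let it settle briefly and hand in.

Request:
jog_arm([
  [[0,0,0],[0,0,0]],
  [[0,0,0],[0,0,0]],
  [[0,0,0],[0,0,0]],
  [[0,0,0],[0,0,0]],
  [[0,0,0],[0,0,0]],
])

```text
clock: 13.2
ee_pos: [0.3814, -0.226, 0.1917]
eef_rot: [0.097, 0.972, -0.215, -0.018]
wrist_force: [0.0, -0.0, -0.4]
opening: 0.0599
grip_force: 0.0
```

```bash
python3 -c "from workcell import arm; print(arm.sign_off())"
```

```text
the job is handed in; nothing more can be done
None
```

I unscrewed the plug about 60°, drew it straight out of the port and set it down gently in the tray, then handed the job in at 13.2 s; the sign-off gave no verdict.

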